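# Unlock the spice-crushing dish and lift it off with its ball

## Task

The round spice crusher on the worktop is locked on its wooden base. Take the white dish by the upright wooden grip on its rim, turn it anticlockwise (seen from above) about a quarter turn until you feel it come up against its stop, then lift it straight off the base and finish holding it level by the grip, about a hand's width above the base, with the loose ball still resting in the middle of the dish. Keep the dish level and the ball in its middle all the time, do not wrench the dish when it reaches the stop, and leave the jars and the salt shaker where they stand.

Things in the scene. Friction and masses are not known exactly. Their poses are not given: they have to be found in the camera images.
- base: Round wooden base, 130 mm across, 32 mm high, fixed on the worktop. Origin: centre of its underside, z up. A steel bayonet plate in its top is hidden under the dish. The dish's grip lies along its x axis when locked, along its y axis (90 degrees anticlockwise from above) at the unlocking stop, give or take 3 degrees. The stop is rigid: some 7 N more at the grip shows it; over 20 N wrenches it
- dish: White porcelain dish, 117 mm across, 22 mm deep, 0.2 kg; upright wooden grip on its rim at +x. Origin: centre of its foot, resting on the base's top; z up. Below the foot a 40 mm spigot with two lugs reaches 17 mm into the base, with about 2.5 mm of play. Starts 1 to 9 degrees past the locked end; turns easily; lifts out only at the unlocking stop (within 5 degrees), free after 17 mm
- dish_grip (a point): Middle of the flat faces of the upright wooden grip, 59 mm from the dish's axis along the dish's +x and 44 mm above its foot. The grip is a round-topped board standing on the rim, 12 mm thick (along x), 34 mm wide (along y), its top 58 mm above the foot (90 mm above the worktop), clear of the rim (22 mm above the foot) below. Pinch it from above across its thickness. Axes as the dish's
- dish_middle (a point): Lowest point of the dish's hollow, on its axis, 6 mm above its foot. Axes as the dish's. The hollow is shallow: nearly flat within 7 mm of the middle, then rising at 7 degrees, steeper from 34 mm out
- ball_center (a point): Centre of the loose crushing ball, grey polished stone, 36 mm in diameter, about 50 g, lying in the dish's hollow; it rolls easily
- jar_a: Glass spice jar with red cap, 45 mm across, 106 mm high, standing near the crusher; origin: centre of its underside. Not to be moved
- jar_b: A second such spice jar with red cap, 45 mm across, 106 mm high; origin: centre of its underside. Not to be moved
- salt: Glass salt shaker with grey top, 44 mm across, 90 mm high; origin: centre of its underside. Not to be moved

How it is judged (in metres and radians):
On the way:
1. the dish, still seated on its base and held by the gripper, is turned to its unlocking stop (angle between the x axis of dish and the y axis of base, either way round below 0.14 rad and z of dish in the frame of base below 0.038 m and contact force between the fingers and dish above 1 N), for 0.2 s.
At the end, for the whole second after the job is handed in: Held by the grip, free of the base: its foot 60 to 180 mm above the base's top and its axis within 60 mm of the base's, level within 7 degrees, still, the ball's centre within 18 mm of the dish's axis (z of dish in the frame of base between 0.092 and 0.212 m and horizontal distance between dish and base below 0.06 m and contact force between the fingers and dish above 1 N and contact force between dish and base below 0.05 N and angle between dish's own z axis and vertical below 0.12 rad and linear speed of dish below 0.03 m/s and horizontal distance between ball_center and dish_middle below 0.018 m); the arm keeps its last pose, push and grip.
It fails at once if the ball rolls more than 25 mm from the middle of the dish (horizontal distance between ball_center and dish_middle above 0.025 m).
It fails at once if the dish is tipped more than 11 degrees (angle between dish's own z axis and vertical above 0.2 rad).
It fails at once if the dish is wrenched against its stop or lock plate (reached by more than about 20 N at the grip) (contact force between dish and base above 200 N).
It fails at once if a jar or the salt shaker is moved (distance of any of jar_a, jar_b, salt from where it was at the start of the episode above 0.03 m).
It also fails if it takes over 45 s, if anything falls off the work surface, if the arm or the gripper's body presses on something with over 40 N, if the wrist force passes 120 N, or if a joint passes its speed limit or range.

## Robot

A 6-joint arm with a two-finger parallel gripper is mounted at the origin on a cart in front of the work surface, level with it; the furniture and walls round the work are solid. World frame = base frame: x ahead of the robot, y to its left, z up, the work surface at z = 0. Lengths are in mm, angles in rad, forces in N, time in s.
With the tool pointing down it reaches from about 350 to 875 mm from the base axis. Payload 4.2 kg.
Tool frame: the origin (TCP) lies at the very end of the fingers, on their centre line; the grasp point (between the pads) lies arm.hold_point_z behind it (arm.hold_point_z is the distance from the TCP to the grasp point, in mm); y points along the fingers, x is the direction in which the jaws open and shut, and the axes are right-handed (so a half turn about y gives the same grasp; the last joint's range is limited). The gripper opens to 85 mm and grips with 20 to 120 N. Pads are 22 mm wide; open, the fingers measure 114 mm over their backs; the gripper's body (76 mm by 85 mm) begins 54 mm behind the grasp point. The pads swing forward as they close: fully open they stand 13 mm farther back than shut.
Start: joints at [0.259, 0.385, 0.008, 0, -1.194, -0.259], TCP at [624.979, 0.025, 231.312] pointing down, gripper open.
Joint ranges: [-3.14, 3.14], [-1.21, 2.06], [-1.07, 1.41], [-3.16, 2.05], [-2.99, -0.16], [-3.1, 3.1]. Speed limits (rad/s): [2.79, 2.79, 3.14, 3.14, 3.14, 3.14].

## Interface

Orientations are given as a unit quaternion [x, y, z, w].
In Python, from bench import arm gives the robot as it stands.
- The arm moves only by the shell command python3 -m creep 'ROWS'. ROWS is JSON, a list of rows, each a list of 3 entries, a list of its own where there are three numbers: the shift along the world's x, y, z in mm, then the turn, a rotation vector about the world's x, y, z in rad, then the gripper command: -1 is shut, 1 is fully open, values between are in proportion. In form: [[[dx, dy, dz], [wx, wy, wz], jaw], ...]. A call has 1 to 12 rows; each row is the pose to reach, as a shift and turn from the pose commanded when the call began; what a row does not reach only later rows make up. A row lasts 1/12 s, in which the tool goes at most 41.7 mm and 7.16 degrees, less where a joint would pass 70% of its speed; a pose out of reach is approached as far as the arm can. A call with a gripper value outside its range is refused whole. The fingers move at their own pace and stop on an object; the grip force is fixed at half the most. Time passes only in rows, so rows that repeat a pose let the fingers close. It gives the time, the measured TCP pose, the force and the opening at its end, in the units of the state.
- arm.read_state(): the state, without advancing time (a new reading comes with each control period).
- arm.get_image(name): name is "scene" or "side" or "wrist"; returns (picture, depth): 420x560x3 uint8, red, green, blue; 420x560 float32, mm along the optical axis (not along the pixel's ray), 0 where there is no reading.
- arm.camera_params(name): a dict with "camera_matrix" (3x3 intrinsics, pixels), "k1" (the pictures are not rectified: a ray, as slopes to the right and down, at radius r is drawn at 1 + k1 r^2 times it, then the intrinsics apply), "extrinsics" (4x4, takes a point from world to camera coordinates); the wrist camera has in their place "T_tool_cam" (4x4, takes a point from camera to tool coordinates, whose origin is the TCP and whose axes are the tool frame's). Camera axes: x right, y down, z forward; pixel columns grow to the right and rows downward; lengths in mm; the calibration is good to about 2 mm. A picture is of the moment at which its call begins: read the wrist's pose just before it. camera_params takes no time and is no camera call.
- arm.job_done(): hands the job in, once; it reports no verdict.
The state is a dict: "clock": time; "joints": joint angles; "joint_vel": joint speeds; "joint_efforts": joint torques, N m; "position": TCP position; "ee_rot": TCP orientation; "contact_force": force on the tool from outside, world axes, zero at the start; "wrist_torque": the same for the moment, N m; "gripper_width": finger opening in mm.
Only numpy, scipy, OpenCV 4.12 (cv2) and the standard library are available. Lean on these libraries where they do the work, as an engineer would, in place of code of your own. Each camera call takes 0.05 s, during which the arm holds its last target.

## Working session

There is one attempt and no reset: what is moved stays moved. The work goes in short steps, Python scripts to look and compute and a shell command to move; the robot and the scene stay as the last step left them, time stands still between calls to the robot, and variables do not carry over. Pictures are saved under pics/ and viewed, and the job is handed in when it is done.

```bash
ls; mkdir -p pics; python3 - <<'E'
from bench import arm
import cv2,numpy as np
print(arm.read_state(), arm.hold_point_z)
for n in ["scene","side","wrist"]:
    p,d=arm.get_image(n)
    cv2.imwrite(f"pics/{n}0.png",p[:,:,::-1]); np.save(f"pics/{n}0.npy",d)
    print(n,arm.camera_params(n))
E
```

```text
pics
{'clock': 0.0, 'joints': array([ 2.58612219e-01,  3.85579121e-01,  6.61157323e-03, -5.34779120e-04,
       -1.19399718e+00, -2.58594270e-01]), 'joint_vel': array([-0.00193246, -0.00034859, -0.00098815, -0.00158711, -0.00058159,
       -0.00018217]), 'joint_efforts': array([-9.55001960e-04, -3.92286408e+01,  1.88399577e+01,  4.18616563e+00,
       -4.72148502e-03,  8.27910434e-07]), 'position': array([6.24406772e+02, 3.44719825e-02, 2.30197079e+02]), 'ee_rot': array([ 0.00072268, -0.70708018,  0.70713251,  0.00084951]), 'contact_force': array([-0.2711991 ,  0.42309302,  0.01921734]), 'wrist_torque': array([-0.04426683,  0.02594691, -0.03186094]), 'gripper_width': 85.74968633077222} 18.700000000000003
scene {'camera_matrix': array([[384.44568327,   0.        , 277.21460615],
       [  0.        , 384.44568327, 211.98993212],
       [  0.        ,   0.        ,   1.        ]]), 'k1': 0.01886810143819699, 'extrinsics': array([[ 5.94995017e-01, -8.03527149e-01,  1.80291557e-02,
        -4.53331988e+02],
       [-4.90131172e-01, -3.80527375e-01, -7.84200453e-01,
         2.97809751e+0
[... 599 characters left out ...]
312e-01, -5.28855619e-01,
         5.77121194e+02],
       [ 0.00000000e+00,  0.00000000e+00,  0.00000000e+00,
         1.00000000e+00]])}
wrist {'camera_matrix': array([[299.64361101,   0.        , 285.63551528],
       [  0.        , 299.64361101, 208.28797831],
       [  0.        ,   0.        ,   1.        ]]), 'k1': 0.01095587658314027, 'T_tool_cam': array([[ 9.99999951e-01,  1.27598852e-04,  2.85861202e-04,
        -5.97900696e-01],
       [-2.27987620e-04, -3.28910412e-01,  9.44361101e-01,
        -1.43147982e+02],
       [ 2.14522118e-04, -9.44361120e-01, -3.28910367e-01,
         8.42167857e+01],
       [ 0.00000000e+00,  0.00000000e+00,  0.00000000e+00,
         1.00000000e+00]])}
```

View pics/scene0.png

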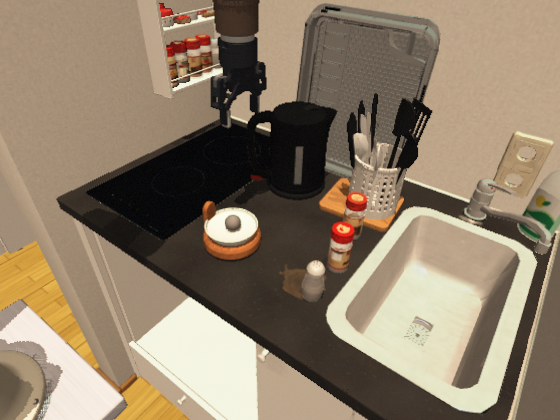

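View pics/side0.png

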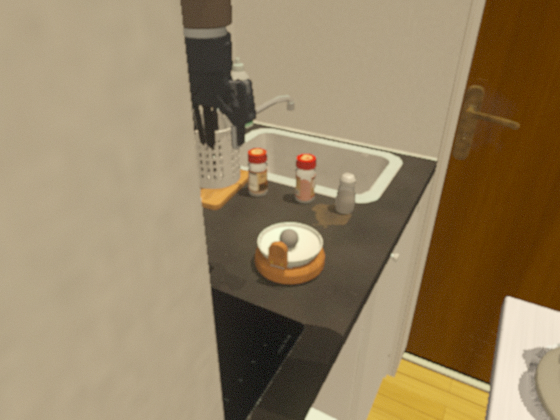

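View pics/wrist0.png

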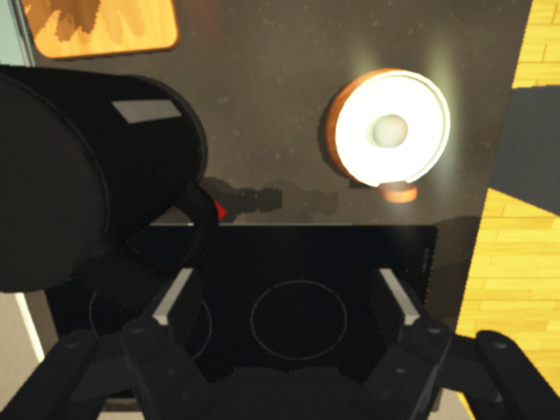

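The dish sits in the wrist view at about (392,130), the ball at (390,131) and the grip at (398,191). The kettle is on the left. In the scene view the dish is at (232,228) and the grip at (209,212), with the jars and shaker well to the right.

```bash
cat > h.py <<'E'
import numpy as np, cv2
from scipy.spatial.transform import Rotation as R
def cam2world(n,P,pos,q):
    from bench import arm
    if n=="wrist":
        T=np.eye(4);T[:3,:3]=R.from_quat(q).as_matrix();T[:3,3]=pos
        return T@P["T_tool_cam"]
    return np.linalg.inv(P["extrinsics"])
def cloud(n,d,P,pos,q):
    v,u=np.mgrid[0:420,0:560]
    K=P["camera_matrix"]
    xd=(u-K[0,2])/K[0,0]; yd=(v-K[1,2])/K[1,1]
    x,y=xd.copy(),yd.copy()
    for _ in range(5):
        f=1+P["k1"]*(x*x+y*y); x,y=xd/f,yd/f
    C=np.stack([x*d,y*d,d,np.ones_like(x)],-1)
    W=(C@cam2world(n,P,pos,q).T)[...,:3]
    W[d<=0]=np.nan
    return W
def fitc(p):
    A=np.c_[2*p[:,:2],np.ones(len(p))]
    s=np.linalg.lstsq(A,(p[:,:2]**2).sum(1),rcond=None)[0]
    return s[:2],np.sqrt(s[2]+s[:2]@s[:2])
E
python3 - <<'E'
from bench import arm
from h import *
s=arm.read_state();pos,q=s["position"],s["ee_rot"]
for n,box in [("wrist",(320,460,60,210)),("scene",(195,268,195,262)),("side",(245,335,215,285))]:
    d=np.load(f"pics/{n}0.npy");W=cloud(n,d,arm.camera_params(n),pos,q)
    w=W[box[2]:box[3],box[0]:box[1]].reshape(-1,3)
    w=w[~np.isnan(w[:,0])]
    print(n,len(w))
    for lo,hi in [(-5,3),(24,31),(50,56),(58,66),(78,95)]:
        m=w[(w[:,2]>lo)&(w[:,2]<hi)]
        print(lo,hi,len(m),np.median(m,0).round(1) if len(m) else None, m.min(0).round(0) if len(m) else '',m.max(0).round(0) if len(m) else '')
E
```

```text
wrist 20922
-5 3 8667 [485.4 -17.    0.8] [ 396. -131.   -2.] [586.  47.   3.]
24 31 653 [562.8 -75.8  28.1] [ 492. -120.   24.] [578.   5.  31.]
50 56 1518 [501.4 -65.3  53.5] [ 455. -114.   50.] [573.   9.  56.]
58 66 326 [525.  -54.2  62.9] [493. -75.  58.] [536.   9.  66.]
78 95 409 [511.2   1.   86.8] [493.  -5.  78.] [524.  10.  91.]
scene 4875
-5 3 1867 [ 5.697e+02 -2.030e+01  1.000e-01] [ 421. -156.   -5.] [704. 107.   3.]
24 31 364 [471.4 -89.4  28.5] [ 451. -120.   24.] [569.  -4.  31.]
50 56 267 [517.2 -56.8  52.8] [ 455. -115.   50.] [573.   4.  56.]
58 66 104 [505.8 -57.8  62.4] [491. -76.  58.] [534.   5.  66.]
78 95 74 [503.9  -1.   84.7] [493.  -5.  78.] [522.   7.  90.]
side 6273
-5 3 2763 [ 547.7 -124.1   -0.8] [ 418. -251.   -4.] [673.  32.   3.]
24 31 540 [481.3 -14.8  28.7] [450. -95.  24.] [573.   7.  31.]
50 56 358 [506.8 -47.8  52. ] [ 455. -117.   50.] [571.  10.  56.]
58 66 180 [506.9 -42.4  62.2] [489. -67.  58.] [533.  10.  66.]
78 95 127 [503.6   5.3  84.1] [491.  -4.  78.] [520.  10.  89.]
```

```bash
python3 - <<'E'
import cv2
a=cv2.imread("pics/scene0.png")[190:270,180:290];b=cv2.imread("pics/side0.png")[210:290,235:345];c=cv2.imread("pics/wrist0.png")[60:220,310:470]
cv2.imwrite("pics/c1.png",cv2.resize(a,None,fx=7,fy=7,interpolation=3));cv2.imwrite("pics/c2.png",cv2.resize(b,None,fx=7,fy=7,interpolation=3));cv2.imwrite("pics/c3.png",cv2.resize(c,None,fx=3.5,fy=3.5,interpolation=3))
E
```

```text
(no output)
```

View pics/c3.png

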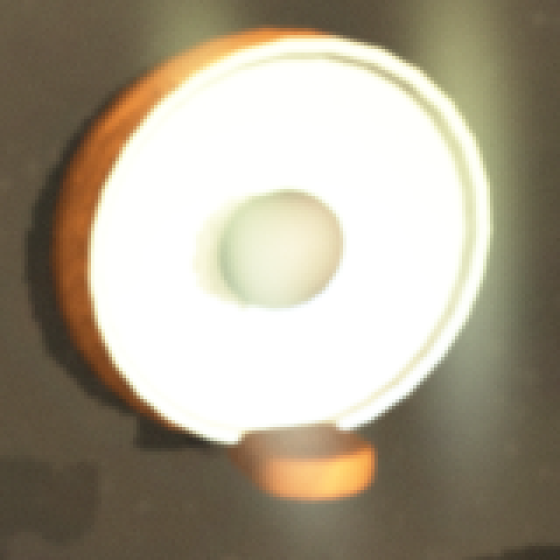

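View pics/c1.png

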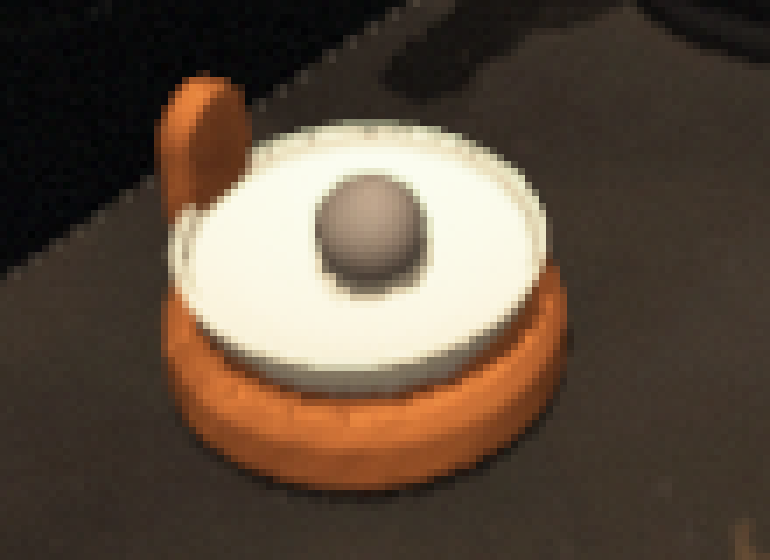

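```bash
python3 - <<'E'
from bench import arm
from h import *
s=arm.read_state();pos,q=s["position"],s["ee_rot"]
P0=dict()
for n,box in [("wrist",(320,460,60,210)),("scene",(195,268,195,262)),("side",(245,335,215,285))]:
    d=np.load(f"pics/{n}0.npy");W=cloud(n,d,arm.camera_params(n),pos,q)
    w=W[box[2]:box[3],box[0]:box[1]].reshape(-1,3)
    w=w[~np.isnan(w[:,0])]
    c=np.array([514,-56.])
    g=w[(w[:,2]>62)&(w[:,2]<95)&(w[:,1]>-20)]
    m=w[(w[:,2]>49)&(w[:,2]<58)&(w[:,1]<-6)]
    for _ in range(3):
        r=np.hypot(*(m[:,:2]-c).T); a=np.arctan2(m[:,1]-c[1],m[:,0]-c[0])
        mm=m[(r>51)&(r<62)]; 
        # outermost per angular bin
        am=np.arctan2(mm[:,1]-c[1],mm[:,0]-c[0]); rm=np.hypot(*(mm[:,:2]-c).T)
        pts=np.array([mm[am.round(1)==b][rm[am.round(1)==b].argmax()] for b in np.unique(am.round(1))])
        c,rad=fitc(pts)
    b=w[(w[:,2]>66)&(np.hypot(*(w[:,:2]-c).T)<25)]
    # ball sphere fit
    A=np.c_[2*b,np.ones(len(b))];sol=np.linalg.lstsq(A,(b**2).sum(1),rcond=None)[0]
    rb=np.sqrt(sol[3]+sol[:3]@sol[:3])
    # fixed radius fit
    from scipy.optimize import least_squares
    fb=least_squares(lambda x:np.linalg.norm(b-x,axis=1)-18,[*c,56],loss="soft_l1").x
    print(n,"rim",c.round(1),rad.round(1),"ball",sol[:3].round(1),rb.round(1),fb.round(1),len(b))
    gm=g[:,:2].mean(0);U,S,V=np.linalg.svd(g[:,:2]-gm)
    print(" grip n",len(g),"mid bbox",(g.min(0)+g.max(0))/2,g.max(0),g.min(0),"width dir deg",np.degrees(np.arctan2(V[0,1],V[0,0])).round(1))
    P0[n]=g
G=np.vstack(list(P0.values()))
r=cv2.minAreaRect(G[:,:2].astype(np.float32));print(r)
for n in P0: print(n,cv2.minAreaRect(P0[n][:,:2].astype(np.float32)))
for n in P0:
    g=P0[n]; 
    for z in (65,75,82): 
        k=g[abs(g[:,2]-z)<4]; print(n,z,k[:,:2].min(0).round(0),k[:,:2].max(0).round(0))
E
```

```text
wrist rim [514.5 -56.5] 58.2 ball [518.2 -57.4  57.7] 17.1 [518.1 -57.3  56.6] 761
 grip n 592 mid bbox [509.1566477    2.3742044   76.49669142] [525.09279688   9.77325193  90.96332731] [493.22049852  -5.02484313  62.03005553] width dir deg 11.5
scene rim [514.3 -56.8] 57.9 ball [517.3 -58.3  59.9] 15.1 [518.  -57.7  56.4] 103
 grip n 150 mid bbox [5.06947223e+02 3.11846072e-01 7.60559920e+01] [523.78297979   7.3996998   90.02991359] [490.11146552  -6.77600765  62.08207044] width dir deg 178.1
side rim [512.5 -57.3] 57.8 ball [515.6 -58.   58. ] 15.2 [515.9 -58.6  54.8] 108
 grip n 284 mid bbox [505.3165837    2.69418833  75.47949392] [521.74486785  10.72843046  88.92549265] [488.88829955  -5.34005381  62.0334952 ] width dir deg -168.1
((506.77484130859375, 2.1714534759521484), (36.80672836303711, 15.721656799316406), 10.070328712463379)
wrist ((508.8365173339844, 2.4628591537475586), (32.374942779541016, 12.332167625427246), 6.795559883117676)
scene ((506.71807861328125, 0.8559679985046387), (33.79939651489258, 13.371996879577637), 4.043315410614014)
side ((505.1869812011719, 3.313283920288086), (33.98798751831055, 13.001951217651367), 9.159248352050781)
wrist 65 [494.  -5.] [525.   9.]
wrist 75 [493.  -5.] [525.  10.]
wrist 82 [493.  -5.] [524.  10.]
scene 65 [491.  -6.] [524.   6.]
scene 75 [490.  -7.] [523.   4.]
scene 82 [493.  -5.] [522.   6.]
side 65 [489.  -3.] [522.  11.]
side 75 [489.  -4.] [521.  10.]
side 82 [491.  -4.] [520.   9.]
```

Three views agree: the dish axis is at about (514, -56.8), the rim radius is 58 mm, and the grip middle is about (507.5, 1.9). That puts the dish yaw near 96.5°. The ball is within 4 mm of the middle. I'll move above the grip, turning the jaws -83.5° and part-closing them so they clear the ball.

```bash
python3 -m creep '[[[-40,0,-20],[0,0,-0.12],-0.25],[[-80,1,-40],[0,0,-0.24],-0.25],[[-117,2,-60],[0,0,-0.36],-0.25],[[-117,2,-80],[0,0,-0.48],-0.25],[[-117,2,-80],[0,0,-0.6],-0.25],[[-117,2,-80],[0,0,-0.72],-0.25],[[-117,2,-80],[0,0,-0.84],-0.25],[[-117,2,-80],[0,0,-0.96],-0.25],[[-117,2,-80],[0,0,-1.08],-0.25],[[-117,2,-80],[0,0,-1.2],-0.25],[[-117,2,-80],[0,0,-1.32],-0.25],[[-117,2,-80],[0,0,-1.44],-0.25]]' && python3 -m creep '[[[0,0,0],[0,0,-0.02],-0.25],[[0,0,0],[0,0,-0.02],-0.25],[[0,0,0],[0,0,-0.02],-0.25],[[0,0,0],[0,0,-0.02],-0.25]]'
python3 - <<'E'
from bench import arm
from h import *
s=arm.read_state()
print(s["position"],s["contact_force"],s["gripper_width"],s["joints"],s["clock"]);print(R.from_quat(s["ee_rot"]).as_matrix().round(4))
p,d=arm.get_image("wrist");np.save("pics/w1.npy",d);np.savez("pics/w1s.npz",pos=s["position"],q=s["ee_rot"])
cv2.imwrite("pics/w1.png",p[:,:,::-1])
p,d=arm.get_image("scene");cv2.imwrite("pics/s1.png",cv2.resize(p[120:270,130:330,::-1],None,fx=4,fy=4,interpolation=2))
E
```

```text
clock: 1.15
position: [507.7, 2.0, 151.1]
ee_rot: [-0.468, -0.53, 0.53, 0.468]
contact_force: [-0.5, 0.4, 0.5]
gripper_width: 32.3
clock: 1.48
position: [507.9, 2.0, 151.2]
ee_rot: [-0.471, -0.527, 0.527, 0.471]
contact_force: [-0.2, 0.9, 0.1]
gripper_width: 31.8
[507.92281343   2.02681287 151.24113078] [-0.22035427  0.94727059  0.09688465] 31.785345931560183 [ 3.24005485e-01  2.64461154e-01 -3.90441284e-01 -6.73738406e-05
 -9.16045492e-01 -1.78229789e+00] 1.4833
[[-1.122e-01 -2.000e-04 -9.937e-01]
 [ 9.937e-01  0.000e+00 -1.122e-01]
 [ 0.000e+00 -1.000e+00  2.000e-04]]
```

View pics/w1.png

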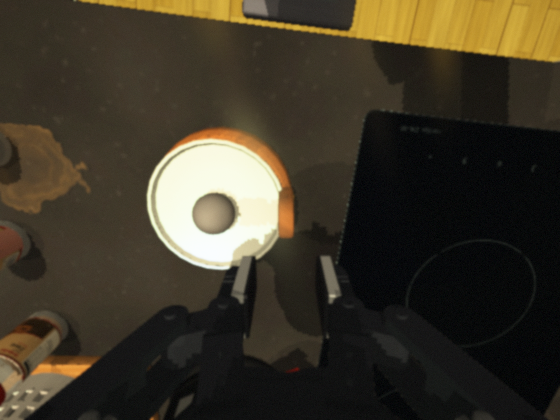

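View pics/s1.png

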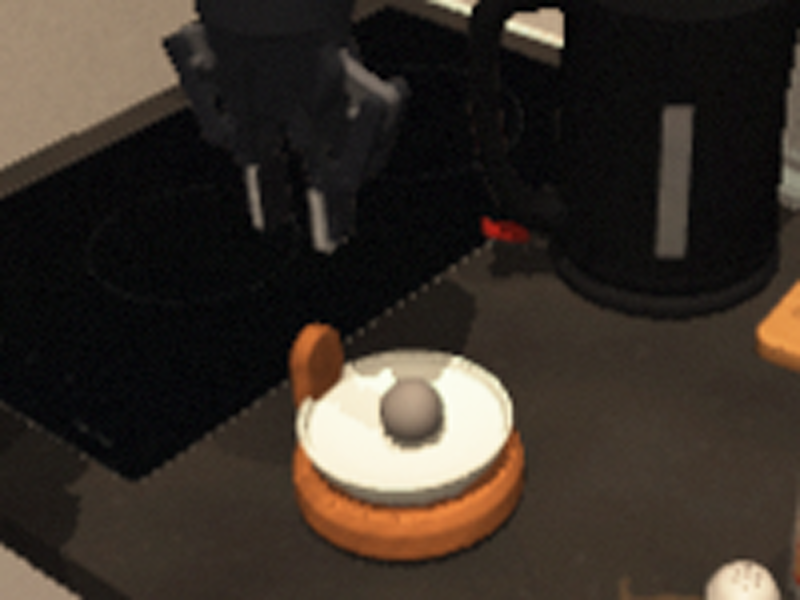

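```bash
python3 - <<'E'
from bench import arm
from h import *
s=np.load("pics/w1s.npz");d=np.load("pics/w1.npy")
W=cloud("wrist",d,arm.camera_params("wrist"),s["pos"],s["q"]).reshape(-1,3)
W=W[~np.isnan(W[:,0])]
g=W[(W[:,2]>60)&(W[:,2]<93)&(abs(W[:,0]-507)<30)&(abs(W[:,1]-2)<16)]
print(len(g),g.min(0),g.max(0),cv2.minAreaRect(g[:,:2].astype(np.float32)))
b=W[(W[:,2]>60)&(W[:,2]<93)&(np.hypot(W[:,0]-515,W[:,1]+57)<25)]
from scipy.optimize import least_squares
print(len(b),least_squares(lambda x:np.linalg.norm(b-x,axis=1)-18,[515,-57,56],loss="soft_l1").x)
E
```

```text
712 [490.05270287  -5.10492185  60.00529676] [520.84259516   9.43553267  91.26271886] ((505.4575500488281, 2.3243556022644043), (30.51594352722168, 11.887462615966797), 7.091229438781738)
1323 [517.83297729 -57.68198433  56.34208308]
```

The fingers straddle the grip (wrist pixel 287,212). The refined grip is at about (506.5, 2.2), so I'm descending to TCP z = 60.

```bash
python3 -m creep '[[[-1,0,-15],[0,0,0.01],-0.25],[[-1,0,-30],[0,0,0.01],-0.25],[[-1,0,-45],[0,0,0.01],-0.25],[[-1,0,-58],[0,0,0.01],-0.25],[[-1,0,-68],[0,0,0.01],-0.25],[[-1,0,-76],[0,0,0.01],-0.25],[[-1,0,-82],[0,0,0.01],-0.25],[[-1,0,-87],[0,0,0.01],-0.25],[[-1,0,-91],[0,0,0.01],-0.25],[[-1,0,-91],[0,0,0.01],-0.25],[[-1,0,-91],[0,0,0.01],-0.25]]'
python3 - <<'E'
from bench import arm
from h import *
for n,b in (("scene",(150,300,160,260)),("side",(200,350,160,290))):
    p,d=arm.get_image(n);cv2.imwrite(f"pics/{n}2.png",cv2.resize(p[b[2]:b[3],b[0]:b[1],::-1],None,fx=4,fy=4,interpolation=2))
E
```

```text
clock: 2.5
position: [507.2, 2.1, 60.4]
ee_rot: [0.469, 0.529, -0.529, -0.469]
contact_force: [0.0, -0.5, 0.8]
gripper_width: 32.1
```

View pics/scene2.png

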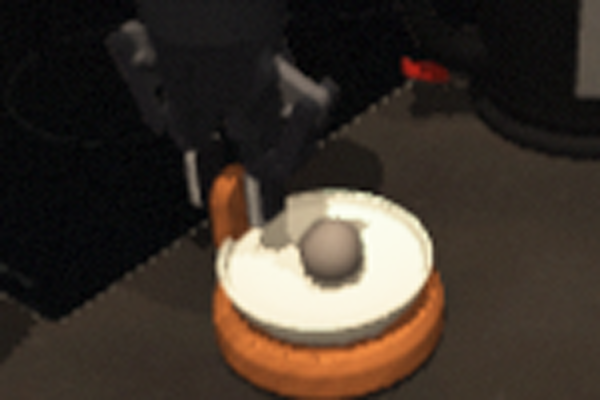

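View pics/side2.png

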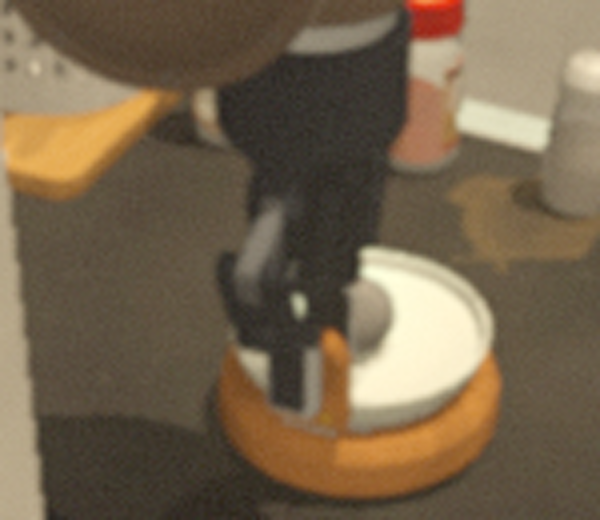

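The fingers straddle the grip in both views, and the ball is clear. Closing gradually.

```bash
python3 -m creep '[[[0,0,0],[0,0,0],-0.4],[[0,0,0],[0,0,0],-0.5],[[0,0,0],[0,0,0],-0.55]]';  python3 -m creep '[[[0,0,0],[0,0,0],-0.6],[[0,0,0],[0,0,0],-0.64],[[0,0,0],[0,0,0],-0.66]]'; python3 -m creep '[[[0,0,0],[0,0,0],-0.7],[[0,0,0],[0,0,0],-0.73],[[0,0,0],[0,0,0],-0.76]]'
```

```text
clock: 2.85
position: [507.1, 2.1, 60.6]
ee_rot: [0.469, 0.529, -0.529, -0.469]
contact_force: [0.3, -0.6, 0.0]
gripper_width: 19.1
clock: 3.1
position: [507.0, 2.0, 60.4]
ee_rot: [0.469, 0.529, -0.529, -0.469]
contact_force: [0.4, -0.2, -0.3]
gripper_width: 14.5
clock: 3.35
position: [507.0, 2.0, 60.4]
ee_rot: [-0.469, -0.529, 0.529, 0.469]
contact_force: [-0.0, -0.3, 1.3]
gripper_width: 11.3
```

```bash
python3 -m creep '[[[0,0,0],[0,0,0],-0.85],[[0,0,0],[0,0,0],-1],[[0,0,0],[0,0,0],-1],[[0,0,0],[0,0,0],-1],[[0,0,0],[0,0,0],-1]]'
python3 - <<'E'
from bench import arm
from h import *
s=arm.read_state();print(s["wrist_torque"],s["position"])
p,d=arm.get_image("wrist");cv2.imwrite("pics/w3.png",p[:,:,::-1])
W=cloud("wrist",d,arm.camera_params("wrist"),s["position"],s["ee_rot"])
np.save("pics/w3W.npy",W)
p,d=arm.get_image("scene");cv2.imwrite("pics/s3.png",cv2.resize(p[160:260,150:300,::-1],None,fx=4,fy=4,interpolation=2))
E
```

```text
clock: 3.77
position: [507.0, 2.0, 60.5]
ee_rot: [0.469, 0.529, -0.529, -0.469]
contact_force: [-1.3, 0.8, 3.4]
gripper_width: 11.0
[ 0.06729162  0.28763106 -0.12871452] [506.99869099   2.04549976  60.45921289]
```

View pics/w3.png

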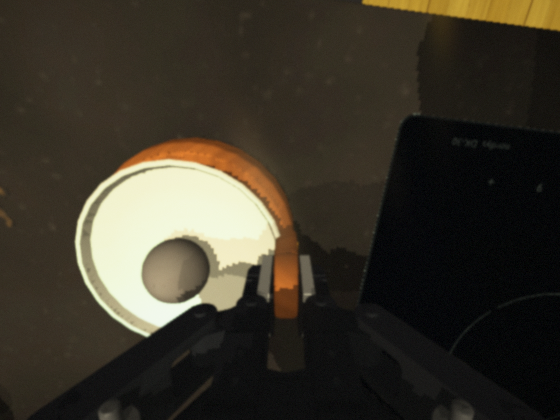

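View pics/s3.png

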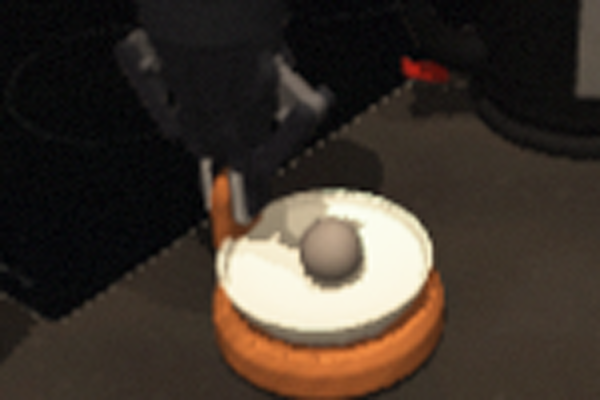

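The grip is held at 11 mm opening with small force. Computing the arc rows about (514.2, -56.6).

```bash
python3 - <<'E'
import numpy as np
g=np.array([507.0-514.2,2.0+56.6]); print(np.hypot(*g),np.degrees(np.arctan2(g[1],g[0])))
rot=lambda a:np.array([[np.cos(a),-np.sin(a)],[np.sin(a),np.cos(a)]])
for k,st in enumerate([0,20,40]):
    b=rot(np.radians(st))@g
    print(";".join(f"{ph}:{(rot(np.radians(ph))@b-b).round(1)} {np.radians(ph):.3f}" for ph in [.5,1.5,3.5,6,8.5,11,13.5,16,18,19.3,20]))
E
```

```text
59.04066395290623 97.0046472412945
0.5:[-0.5 -0.1] 0.009;1.5:[-1.5 -0.2] 0.026;3.5:[-3.6 -0.5] 0.061;6:[-6.1 -1.1] 0.105;8.5:[-8.6 -1.7] 0.148;11:[-11.   -2.5] 0.192;13.5:[-13.5  -3.3] 0.236;16:[-15.9  -4.3] 0.279;18:[-17.8  -5.1] 0.314;19.3:[-19.   -5.7] 0.337;20:[-19.6  -6. ] 0.349
0.5:[-0.5 -0.2] 0.009;1.5:[-1.4 -0.7] 0.026;3.5:[-3.2 -1.7] 0.061;6:[-5.4 -3.1] 0.105;8.5:[-7.5 -4.5] 0.148;11:[-9.5 -6.1] 0.192;13.5:[-11.5  -7.7] 0.236;16:[-13.5  -9.4] 0.279;18:[-14.9 -10.9] 0.314;19.3:[-15.9 -11.8] 0.337;20:[-16.4 -12.3] 0.349
0.5:[-0.3 -0.4] 0.009;1.5:[-1.  -1.1] 0.026;3.5:[-2.4 -2.7] 0.061;6:[-4.  -4.7] 0.105;8.5:[-5.5 -6.8] 0.148;11:[-6.9 -9. ] 0.192;13.5:[ -8.2 -11.2] 0.236;16:[ -9.4 -13.5] 0.279;18:[-10.3 -15.3] 0.314;19.3:[-10.9 -16.5] 0.337;20:[-11.2 -17.2] 0.349
```

```bash
python3 -m creep '[[[-0.5,-0.1,0],[0,0,0.009],-1],[[-1.5,-0.2,0],[0,0,0.026],-1],[[-3.6,-0.5,0],[0,0,0.061],-1],[[-6.1,-1.1,0],[0,0,0.105],-1],[[-8.6,-1.7,0],[0,0,0.148],-1],[[-11,-2.5,0],[0,0,0.192],-1],[[-13.5,-3.3,0],[0,0,0.236],-1],[[-15.9,-4.3,0],[0,0,0.279],-1],[[-17.8,-5.1,0],[0,0,0.314],-1],[[-19,-5.7,0],[0,0,0.337],-1],[[-19.6,-6,0],[0,0,0.349],-1],[[-19.6,-6,0],[0,0,0.349],-1]]'
python3 - <<'E'
from bench import arm
from h import *
s=arm.read_state();print(s["wrist_torque"])
p,d=arm.get_image("scene");cv2.imwrite("pics/s4.png",cv2.resize(p[160:260,150:300,::-1],None,fx=4,fy=4,interpolation=2))
E
```

```text
clock: 4.87
position: [487.8, -3.7, 60.5]
ee_rot: [0.37, 0.603, -0.602, -0.369]
contact_force: [-0.1, 2.2, 3.0]
gripper_width: 10.8
[ 0.57564122 -0.06323625  0.01926864]
```

View pics/s4.png

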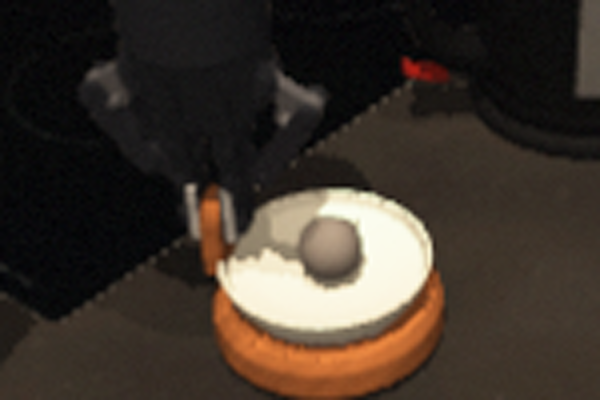

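The dish is turning freely, the force is about 2–3 N and the ball is in place. Next 20°.

```bash
python3 -m creep '[[[-0.5,-0.2,0],[0,0,0.009],-1],[[-1.4,-0.7,0],[0,0,0.026],-1],[[-3.2,-1.7,0],[0,0,0.061],-1],[[-5.4,-3.1,0],[0,0,0.105],-1],[[-7.5,-4.5,0],[0,0,0.148],-1],[[-9.5,-6.1,0],[0,0,0.192],-1],[[-11.5,-7.7,0],[0,0,0.236],-1],[[-13.5,-9.4,0],[0,0,0.279],-1],[[-14.9,-10.9,0],[0,0,0.314],-1],[[-15.9,-11.8,0],[0,0,0.337],-1],[[-16.4,-12.3,0],[0,0,0.349],-1],[[-16.4,-12.3,0],[0,0,0.349],-1]]'
python3 - <<'E'
from bench import arm
from h import *
s=arm.read_state();print(s["wrist_torque"])
g=np.array([-7.2,58.6])
rot=lambda a:np.array([[np.cos(a),-np.sin(a)],[np.sin(a),np.cos(a)]])
for st,l in ((60,[.5,1.5,3,5,7,9,11,12.3,13]),(73,[1,2,3,4,5,6,7,8,9,10,12,14,16,18])):
    b=rot(np.radians(st))@g
    print(";".join(f"{ph}:{(rot(np.radians(ph))@b-b).round(1)} {np.radians(ph):.3f}" for ph in l))
E
```

```text
clock: 5.92
position: [471.1, -16.4, 60.4]
ee_rot: [0.26, 0.658, -0.658, -0.259]
contact_force: [0.7, 1.4, 3.6]
gripper_width: 10.7
[ 0.47596394 -0.10481441  0.06763211]
0.5:[-0.2 -0.5] 0.009;1.5:[-0.6 -1.4] 0.026;3:[-1.1 -2.9] 0.052;5:[-1.8 -4.8] 0.087;7:[-2.4 -6.8] 0.122;9:[-2.9 -8.8] 0.157;11:[ -3.4 -10.8] 0.192;12.3:[ -3.7 -12.1] 0.215;13:[ -3.8 -12.8] 0.227
1:[-0.2 -1. ] 0.017;2:[-0.3 -2. ] 0.035;3:[-0.5 -3.1] 0.052;4:[-0.6 -4.1] 0.070;5:[-0.7 -5.1] 0.087;6:[-0.8 -6.1] 0.105;7:[-0.8 -7.2] 0.122;8:[-0.9 -8.2] 0.140;9:[-0.9 -9.2] 0.157;10:[ -0.9 -10.3] 0.175;12:[ -0.9 -12.3] 0.209;14:[ -0.8 -14.4] 0.244;16:[ -0.6 -16.4] 0.279;18:[ -0.3 -18.5] 0.314
```

```bash
python3 -m creep '[[[-0.3,-0.4,0],[0,0,0.009],-1],[[-1,-1.1,0],[0,0,0.026],-1],[[-2.4,-2.7,0],[0,0,0.061],-1],[[-4,-4.7,0],[0,0,0.105],-1],[[-5.5,-6.8,0],[0,0,0.148],-1],[[-6.9,-9,0],[0,0,0.192],-1],[[-8.2,-11.2,0],[0,0,0.236],-1],[[-9.4,-13.5,0],[0,0,0.279],-1],[[-10.3,-15.3,0],[0,0,0.314],-1],[[-10.9,-16.5,0],[0,0,0.337],-1],[[-11.2,-17.2,0],[0,0,0.349],-1],[[-11.2,-17.2,0],[0,0,0.349],-1]]'
python3 - <<'E'
from bench import arm
from h import *
s=arm.read_state();print(s["wrist_torque"])
p,d=arm.get_image("scene");cv2.imwrite("pics/s5.png",cv2.resize(p[160:260,150:300,::-1],None,fx=4,fy=4,interpolation=2))
E
```

```text
clock: 6.92
position: [459.7, -33.5, 60.4]
ee_rot: [0.141, 0.693, -0.693, -0.141]
contact_force: [0.2, 2.0, 4.2]
gripper_width: 10.7
[0.70509488 0.03368375 0.09159914]
```

View pics/s5.png

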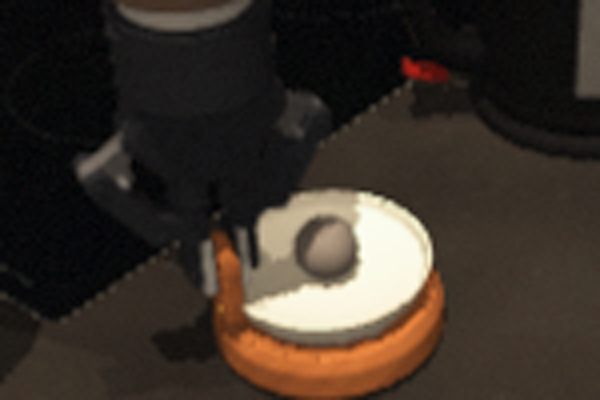

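At 60° (yaw about 157°) the dish is still free. Next are 13° slowly, then short steps.

```bash
python3 -m creep '[[[-0.2,-0.5,0],[0,0,0.009],-1],[[-0.6,-1.4,0],[0,0,0.026],-1],[[-1.1,-2.9,0],[0,0,0.052],-1],[[-1.8,-4.8,0],[0,0,0.087],-1],[[-2.4,-6.8,0],[0,0,0.122],-1],[[-2.9,-8.8,0],[0,0,0.157],-1],[[-3.4,-10.8,0],[0,0,0.192],-1],[[-3.7,-12.1,0],[0,0,0.215],-1],[[-3.8,-12.8,0],[0,0,0.227],-1],[[-3.8,-12.8,0],[0,0,0.227],-1]]'; python3 -m creep '[[[-0.2,-1,0],[0,0,0.017],-1],[[-0.3,-2,0],[0,0,0.035],-1],[[-0.3,-2,0],[0,0,0.035],-1]]'
```

```text
clock: 7.8
position: [455.7, -46.4, 60.4]
ee_rot: [-0.062, -0.704, 0.704, 0.062]
contact_force: [-0.6, 2.5, 4.7]
gripper_width: 11.0
clock: 8.05
position: [455.4, -48.4, 60.4]
ee_rot: [-0.049, -0.705, 0.705, 0.049]
contact_force: [-1.4, 3.2, 5.9]
gripper_width: 11.0
```

```bash
python3 -m creep '[[[-0.2,-1,0],[0,0,0.0175],-1],[[-0.2,-1,0],[0,0,0.0175],-1]]';python3 -m creep '[[[-0.1,-1,0],[0,0,0.0175],-1],[[-0.1,-1,0],[0,0,0.0175],-1]]';python3 -m creep '[[[-0.1,-1,0],[0,0,0.0175],-1],[[-0.1,-1,0],[0,0,0.0175],-1]]'
```

```text
clock: 8.22
position: [455.3, -49.3, 60.5]
ee_rot: [-0.043, -0.706, 0.706, 0.043]
contact_force: [-0.5, 3.2, 6.0]
gripper_width: 10.8
clock: 8.38
position: [455.1, -50.3, 60.5]
ee_rot: [-0.037, -0.706, 0.706, 0.037]
contact_force: [-0.7, 3.1, 5.6]
gripper_width: 10.9
clock: 8.55
position: [455.0, -51.3, 60.4]
ee_rot: [-0.031, -0.706, 0.706, 0.031]
contact_force: [-0.4, 2.2, 5.8]
gripper_width: 11.0
```

```bash
python3 -m creep '[[[0,-0.5,0],[0,0,0.009],-1],[[0,-0.5,0],[0,0,0.009],-1]]';python3 -m creep '[[[-0.1,-0.5,0],[0,0,0.009],-1],[[-0.1,-0.5,0],[0,0,0.009],-1]]'; python3 -m creep '[[[0,-0.5,0],[0,0,0.009],-1],[[0,-0.5,0],[0,0,0.009],-1]]'
```

```text
clock: 8.72
position: [454.9, -51.8, 60.4]
ee_rot: [-0.028, -0.707, 0.707, 0.028]
contact_force: [-0.7, 2.3, 5.9]
gripper_width: 10.7
clock: 8.88
position: [454.9, -52.3, 60.4]
ee_rot: [-0.024, -0.707, 0.707, 0.025]
contact_force: [-0.3, 2.2, 6.2]
gripper_width: 10.9
clock: 9.05
position: [454.8, -52.8, 60.4]
ee_rot: [-0.021, -0.707, 0.707, 0.022]
contact_force: [-0.7, 3.4, 6.8]
gripper_width: 10.9
```

```bash
python3 -c "
from bench import arm
s=arm.read_state();print(s['contact_force'],s['wrist_torque'])"
```

```text
[-0.66369993  3.36708086  6.76324076] [0.78650016 0.21495561 0.04994408]
```

```bash
python3 -m creep '[[[0,-0.5,0],[0,0,0.009],-1],[[0,-0.5,0],[0,0,0.009],-1]]';python3 -m creep '[[[0,-0.5,0],[0,0,0.009],-1],[[0,-0.5,0],[0,0,0.009],-1]]'; python3 -m creep '[[[0,-0.5,0],[0,0,0.009],-1],[[0,-0.5,0],[0,0,0.009],-1]]'
```

```text
clock: 9.22
position: [454.8, -53.3, 60.4]
ee_rot: [-0.018, -0.707, 0.707, 0.019]
contact_force: [-0.7, 2.1, 6.3]
gripper_width: 10.9
clock: 9.38
position: [454.8, -53.8, 60.4]
ee_rot: [-0.015, -0.707, 0.707, 0.015]
contact_force: [-1.5, 3.0, 7.2]
gripper_width: 10.9
clock: 9.55
position: [454.7, -54.3, 60.4]
ee_rot: [-0.012, -0.707, 0.707, 0.012]
contact_force: [-0.9, 2.3, 7.3]
gripper_width: 11.0
```

```bash
python3 -m creep '[[[0,-0.5,0],[0,0,0.009],-1],[[0,-0.5,0],[0,0,0.009],-1]]';python3 -m creep '[[[0,-0.5,0],[0,0,0.009],-1],[[0,-0.5,0],[0,0,0.009],-1]]'; python3 -m creep '[[[0,-0.5,0],[0,0,0.009],-1],[[0,-0.5,0],[0,0,0.009],-1]]'
```

```text
clock: 9.72
position: [454.7, -54.9, 60.4]
ee_rot: [-0.008, -0.707, 0.707, 0.009]
contact_force: [-0.5, 2.4, 6.5]
gripper_width: 10.9
clock: 9.88
position: [454.7, -55.4, 60.5]
ee_rot: [-0.005, -0.707, 0.707, 0.006]
contact_force: [-1.8, 3.3, 5.5]
gripper_width: 10.8
clock: 10.05
position: [454.7, -55.9, 60.4]
ee_rot: [-0.002, -0.707, 0.707, 0.003]
contact_force: [-1.5, 2.4, 6.4]
gripper_width: 11.2
```

```bash
python3 -m creep '[[[0,-0.5,0],[0,0,0.009],-1],[[0,-0.5,0],[0,0,0.009],-1]]';python3 -m creep '[[[0,-0.5,0],[0,0,0.009],-1],[[0,-0.5,0],[0,0,0.009],-1]]'; python3 -m creep '[[[0,-0.5,0],[0,0,0.009],-1],[[0,-0.5,0],[0,0,0.009],-1]]'; python3 -c "
from bench import arm
s=arm.read_state();print(s['contact_force'],s['wrist_torque'])"
```

```text
clock: 10.22
position: [454.7, -56.4, 60.4]
ee_rot: [0.001, -0.707, 0.707, -0.0]
contact_force: [-0.5, 2.8, 6.0]
gripper_width: 10.7
clock: 10.38
position: [454.7, -56.9, 60.4]
ee_rot: [0.004, -0.707, 0.707, -0.004]
contact_force: [-0.7, 2.5, 6.2]
gripper_width: 10.5
clock: 10.55
position: [454.7, -57.4, 60.4]
ee_rot: [0.007, -0.707, 0.707, -0.007]
contact_force: [-0.9, 1.4, 6.3]
gripper_width: 11.0
[-0.86791146  1.44566586  6.25523598] [0.69461774 0.27684999 0.04067715]
```

```bash
python3 -m creep '[[[0,-0.5,0],[0,0,0.009],-1],[[0,-0.5,0],[0,0,0.009],-1]]';python3 -m creep '[[[0,-0.5,0],[0,0,0.009],-1],[[0,-0.5,0],[0,0,0.009],-1]]'; python3 -m creep '[[[0.1,-0.5,0],[0,0,0.009],-1],[[0.1,-0.5,0],[0,0,0.009],-1]]'; python3 -c "
from bench import arm
s=arm.read_state();print(s['contact_force'],s['wrist_torque'])"
```

```text
clock: 10.72
position: [454.7, -57.9, 60.4]
ee_rot: [0.011, -0.707, 0.707, -0.01]
contact_force: [-1.1, 2.0, 6.5]
gripper_width: 10.8
clock: 10.88
position: [454.7, -58.4, 60.5]
ee_rot: [0.014, -0.707, 0.707, -0.013]
contact_force: [-1.4, 2.1, 6.7]
gripper_width: 10.6
clock: 11.05
position: [454.7, -58.9, 60.5]
ee_rot: [0.017, -0.707, 0.707, -0.016]
contact_force: [-1.6, 1.9, 6.6]
gripper_width: 10.9
[-1.57334996  1.91341862  6.60262788] [0.67516365 0.2871227  0.02855133]
```

```bash
python3 -m creep '[[[0,-0.5,0],[0,0,0.009],-1],[[0,-0.5,0],[0,0,0.009],-1]]';python3 -m creep '[[[0,-0.5,0],[0,0,0.009],-1],[[0,-0.5,0],[0,0,0.009],-1]]'; python3 -c "
from bench import arm
import cv2
s=arm.read_state();print(s['contact_force'],s['wrist_torque'])
p,d=arm.get_image('wrist');cv2.imwrite('pics/w6.png',p[:,:,::-1])"
```

```text
clock: 11.22
position: [454.7, -59.4, 60.4]
ee_rot: [0.02, -0.707, 0.707, -0.02]
contact_force: [-1.4, 2.3, 6.6]
gripper_width: 10.8
clock: 11.38
position: [454.8, -59.9, 60.4]
ee_rot: [0.023, -0.707, 0.707, -0.023]
contact_force: [-0.1, 2.1, 6.6]
gripper_width: 11.2
[-0.12165901  2.08201565  6.60441572] [0.69076496 0.23355495 0.0676216 ]
```

View pics/w6.png

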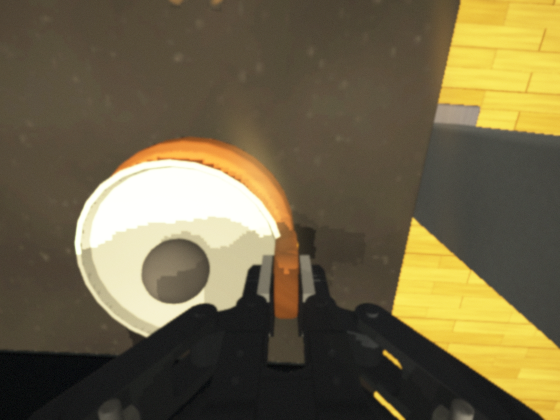

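The dish is held just as at the start (same pixels for grip and ball), with no slip. Yaw is 183.7° and I haven't felt the stop yet, so I'm continuing.

```bash
python3 -m creep '[[[0.1,-0.5,0],[0,0,0.009],-1],[[0.1,-0.5,0],[0,0,0.009],-1]]';python3 -m creep '[[[0,-0.5,0],[0,0,0.009],-1],[[0,-0.5,0],[0,0,0.009],-1]]'; python3 -m creep '[[[0.1,-0.5,0],[0,0,0.009],-1],[[0.1,-0.5,0],[0,0,0.009],-1]]'
```

```text
clock: 11.6
position: [454.8, -60.4, 60.4]
ee_rot: [0.027, -0.707, 0.707, -0.026]
contact_force: [-0.8, 1.9, 6.4]
gripper_width: 10.8
clock: 11.77
position: [454.8, -60.9, 60.4]
ee_rot: [0.03, -0.706, 0.707, -0.029]
contact_force: [-2.1, 2.6, 6.8]
gripper_width: 10.7
clock: 11.93
position: [454.9, -61.4, 60.4]
ee_rot: [0.033, -0.706, 0.706, -0.032]
contact_force: [-1.3, 2.9, 6.1]
gripper_width: 10.7
```

```bash
python3 -m creep '[[[0,-0.5,0],[0,0,0.009],-1],[[0,-0.5,0],[0,0,0.009],-1]]';python3 -m creep '[[[0.1,-0.5,0],[0,0,0.009],-1],[[0.1,-0.5,0],[0,0,0.009],-1]]'; python3 -c "
from bench import arm
s=arm.read_state();print(s['contact_force'],s['wrist_torque'])"
```

```text
clock: 12.1
position: [455.0, -62.0, 60.4]
ee_rot: [0.036, -0.706, 0.706, -0.035]
contact_force: [-1.8, 1.4, 7.5]
gripper_width: 10.5
clock: 12.27
position: [455.1, -62.6, 60.4]
ee_rot: [0.039, -0.706, 0.706, -0.038]
contact_force: [-0.6, 0.8, 4.8]
gripper_width: 10.9
[-0.63753408  0.80680791  4.79542996] [ 0.26423548  0.15643654 -0.19243393]
```

```bash
python3 -m creep '[[[0,-0.3,0],[0,0,0.005],-1],[[0,-0.3,0],[0,0,0.005],-1]]'; python3 -c "
from bench import arm
s=arm.read_state();print(s['contact_force'],s['wrist_torque'])"
```

```text
clock: 12.43
position: [455.2, -62.9, 60.4]
ee_rot: [0.041, -0.706, 0.706, -0.04]
contact_force: [-0.8, 0.3, 6.4]
gripper_width: 10.8
[-0.83169389  0.32336789  6.38358851] [ 0.15167045  0.0308289  -0.23033958]
```

The resisting moment about the dish axis is rising from 0.11 to 0.25 N m, so this is probably the stop. Nudging on in small steps.

```bash
python3 -m creep '[[[0,-0.5,0],[0,0,0.003],-1],[[0,-0.5,0],[0,0,0.003],-1]]'; python3 -c "
from bench import arm
s=arm.read_state();print(s['contact_force'],s['wrist_torque'])"; python3 -m creep '[[[0,-0.5,0],[0,0,0.003],-1],[[0,-0.5,0],[0,0,0.003],-1]]'; python3 -c "
from bench import arm
s=arm.read_state();print(s['contact_force'],s['wrist_torque'])"
```

```text
clock: 12.6
position: [455.2, -63.3, 60.4]
ee_rot: [0.042, -0.706, 0.706, -0.041]
contact_force: [0.3, 2.1, 5.6]
gripper_width: 11.0
[0.27832897 2.06723041 5.59329213] [ 0.33828977  0.04341723 -0.1760965 ]
clock: 12.77
position: [455.3, -63.6, 60.4]
ee_rot: [-0.043, 0.706, -0.706, 0.042]
contact_force: [-0.7, 2.2, 5.1]
gripper_width: 10.8
[-0.7033574   2.19236822  5.10676842] [ 0.64526819  0.12299567 -0.14146411]
```

```bash
python3 -m creep '[[[0,-0.5,0],[0,0,0.004],-1],[[0,-0.5,0],[0,0,0.004],-1]]'; python3 -c "
from bench import arm
s=arm.read_state();print(s['contact_force'],s['wrist_torque'])"; python3 -m creep '[[[0,-0.4,0],[0,0,0.004],-1],[[0,-0.4,0],[0,0,0.004],-1]]'; python3 -c "
from bench import arm
s=arm.read_state();print(s['contact_force'],s['wrist_torque'])"
```

```text
clock: 12.93
position: [455.3, -63.8, 60.4]
ee_rot: [-0.044, 0.706, -0.706, 0.044]
contact_force: [-1.1, 5.0, 5.9]
gripper_width: 11.1
[-1.068626    4.97942388  5.85236498] [ 1.29711206  0.25991097 -0.22288276]
clock: 13.1
position: [455.3, -63.9, 60.5]
ee_rot: [-0.045, 0.706, -0.705, 0.045]
contact_force: [-1.1, 6.0, 7.0]
gripper_width: 10.7
[-1.08545693  6.01600642  7.02221556] [ 1.75667904  0.37600804 -0.34403949]
```

The stop is felt: moment about the axis is 0.70 N m, about 12 N at the grip, and the motion has stalled at yaw ~187°. I'll ease off slightly, dwell, and check the view.

```bash
python3 -m creep '[[[0,0.3,0],[0,0,-0.003],-1],[[0,0.6,0],[0,0,-0.007],-1],[[0,0.6,0],[0,0,-0.007],-1],[[0,0.6,0],[0,0,-0.007],-1]]'; python3 - <<'E'
from bench import arm
from h import *
s=arm.read_state();print(s['contact_force'],s['wrist_torque'])
p,d=arm.get_image("scene");cv2.imwrite("pics/s7.png",cv2.resize(p[160:260,150:300,::-1],None,fx=4,fy=4,interpolation=2))
E
python3 -m creep '[[[0,0,0.5],[0,0,0],-1],[[0,0,1.5],[0,0,0],-1],[[0,0,3],[0,0,0],-1],[[0,0,3],[0,0,0],-1]]'; python3 -c "
from bench import arm
s=arm.read_state();print(s['contact_force'],s['wrist_torque'])"
```

```text
clock: 13.43
position: [455.3, -63.8, 60.4]
ee_rot: [-0.043, 0.706, -0.706, 0.043]
contact_force: [-0.7, 2.6, 6.7]
gripper_width: 10.8
[-0.74760548  2.6135319   6.65252634] [ 0.87610392  0.18989572 -0.12788474]
clock: 13.82
position: [454.6, -63.9, 62.5]
ee_rot: [-0.043, 0.706, -0.706, 0.042]
contact_force: [1.7, 1.4, -5.8]
gripper_width: 11.2
[ 1.68613398  1.37118816 -5.7672628 ] [ 0.74830871 -0.49840665 -0.18224823]
```

View pics/s7.png

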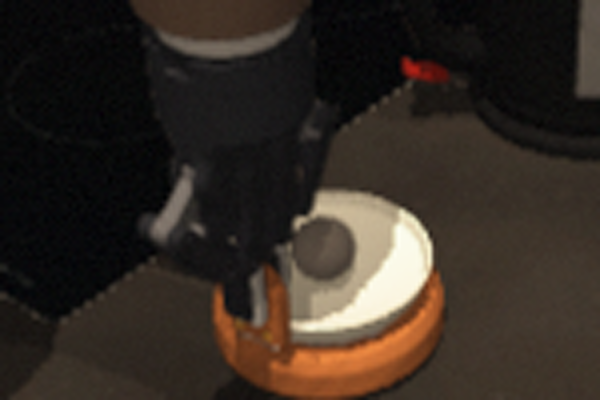

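```bash
python3 -m creep '[[[0,0,0],[0,0,0],-1],[[0,0,0],[0,0,0],-1]]';python3 - <<'E'
from bench import arm
from h import *
s=arm.read_state();print(s['contact_force'],s['wrist_torque'],R.from_quat(s["ee_rot"]).as_matrix().round(4).tolist())
c=np.array([514.,-57])
for n in ("side","scene","wrist"):
    s=arm.read_state()
    p,d=arm.get_image(n)
    W=cloud(n,d,arm.camera_params(n),s["position"],s["ee_rot"]).reshape(-1,3);W=W[~np.isnan(W[:,0])]
    r=np.hypot(*(W[:,:2]-c).T)
    m=W[(r>54)&(r<61)&(W[:,2]>50)&(W[:,2]<66)&(W[:,0]>475)]
    A=np.c_[m[:,:2]-c,np.ones(len(m))];sol=np.linalg.lstsq(A,m[:,2],rcond=None)[0]
    for _ in range(5):
        res=m[:,2]-A@sol;k=abs(res)<1.5;sol=np.linalg.lstsq(A[k],m[k,2],rcond=None)[0]
    b=W[(W[:,2]>62)&(r<26)]
    print(n,len(m),k.sum(),"slopes deg",np.degrees(sol[:2]).round(2),"z",sol[2].round(1),"ball top",np.percentile(b[:,2],98) if len(b) else None)
    if n=="side": cv2.imwrite("pics/side8.png",cv2.resize(p[180:300,220:370,::-1],None,fx=5,fy=5,interpolation=2))
E
```

```text
clock: 13.98
position: [454.7, -63.9, 62.5]
ee_rot: [-0.044, 0.706, -0.706, 0.042]
contact_force: [1.3, 2.2, -8.2]
gripper_width: 10.9
[ 1.29202144  2.17841196 -8.19060741] [ 0.75017324 -0.42525848 -0.16408456] [[-0.9927, -0.0022, 0.1206], [-0.1206, -0.0, -0.9927], [0.0022, -1.0, -0.0002]]
side 207 142 slopes deg [0.22 0.79] z 53.2 ball top 183.49729077901128
scene 151 81 slopes deg [ 0.8 -1. ] z 53.3 ball top 159.12365970643975
wrist 2862 2218 slopes deg [-0.45 -0.42] z 55.1 ball top 152.3827666880567
```

View pics/side8.png

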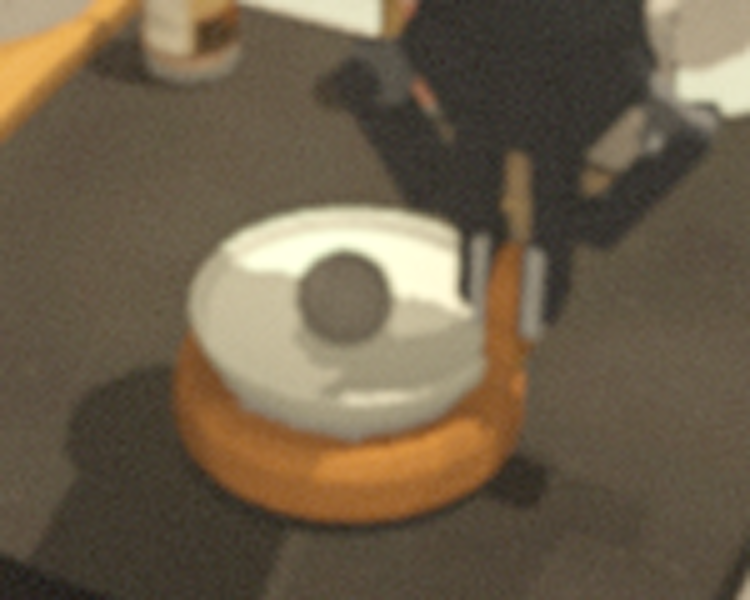

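```bash
python3 - <<'E'
from bench import arm
from h import *
W0=np.load("pics/w3W.npy").reshape(-1,3)
s=arm.read_state();print(s["position"],s["contact_force"],s["wrist_torque"])
p,d=arm.get_image("wrist");cv2.imwrite("pics/w9.png",p[:,:,::-1])
W1=cloud("wrist",d,arm.camera_params("wrist"),s["position"],s["ee_rot"]);np.save("pics/w9W.npy",W1)
for W in (W0,W1.reshape(-1,3)):
    W=W[~np.isnan(W[:,0])]
    c=np.array([514.2,-56.7])
    for _ in range(4):
        r=np.hypot(*(W[:,:2]-c).T)
        m=W[(r>54)&(r<62)&(W[:,2]>50)&(W[:,2]<60)]
        a=np.arctan2(*(m[:,:2]-c).T[::-1]).round(1)
        pts=np.array([m[a==t][np.hypot(*(m[a==t][:,:2]-c).T).argmax()] for t in np.unique(a)])
        c,rad=fitc(pts)
    A=np.c_[m[:,:2]-c,np.ones(len(m))];sol=np.linalg.lstsq(A,m[:,2],rcond=None)[0]
    for _ in range(5):
        k=abs(m[:,2]-A@sol)<1.2;sol=np.linalg.lstsq(A[k],m[k,2],rcond=None)[0]
    print("rim",c.round(1),rad.round(1),"slopes",np.degrees(sol[:2]).round(2),"z",sol[2].round(2),len(m))
    b=W[(W[:,2]>62)&(W[:,2]<90)&(r<22)]
    from scipy.optimize import least_squares
    print(" ball",least_squares(lambda x:np.linalg.norm(b-x,axis=1)-18,[515,-57,56],loss="soft_l1").x.round(1))
    # base top ring z~32
    m=W[(r>59)&(r<70)&(W[:,2]>20)&(W[:,2]<38)]
    mm=m[(m[:,2]>27)]
    print(" base",len(mm),np.percentile(mm[:,2],[5,50,95]).round(1))
E
```

```text
[454.66694583 -63.95803625  62.7112155 ] [ 2.38603977  2.4858142  -8.03745084] [ 0.84682299 -0.22046023 -0.15265053]
rim [514.2 -55.9] 58.0 slopes [-0.43  0.08] z 53.45 3210
 ball [517.7 -57.5  56.2]
 base 1190 [27.2 29.2 31.5]
rim [512.9 -56.5] 58.3 slopes [-0.55 -0.83] z 54.82 3685
 ball [515.3 -53.1  58.1]
 base 963 [27.2 28.9 31.5]
```

View pics/w9.png

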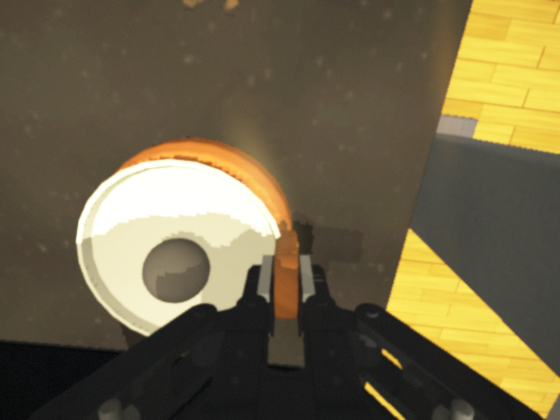

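The dish rose about 2 mm and is level, but a pull of ~5.6 N beyond the weight remains. The dish is still preloaded against the stop (moment 0.3 N m), so lug friction is likely. I'll back off ~1° to unload it.

```bash
python3 -m creep '[[[0,0.5,0],[0,0,-0.008],-1],[[0,0.8,0],[0,0,-0.014],-1],[[0,0.8,0],[0,0,-0.014],-1]]'; python3 -c "
from bench import arm
s=arm.read_state();print(s['contact_force'],s['wrist_torque'])"
```

```text
clock: 14.43
position: [455.3, -63.3, 63.7]
ee_rot: [0.038, -0.706, 0.706, -0.038]
contact_force: [0.7, 0.3, -2.0]
gripper_width: 10.7
[ 0.74562661  0.25541806 -1.96386986] [0.2085304  0.32659191 0.03314809]
```

That was it: Fz dropped to the dish's weight. Lifting gently.

```bash
python3 -m creep '[[[0,0,0.5],[0,0,0],-1],[[0,0,1.3],[0,0,0],-1],[[0,0,2.3],[0,0,0],-1],[[0,0,3.5],[0,0,0],-1],[[0,0,4.5],[0,0,0],-1],[[0,0,5],[0,0,0],-1],[[0,0,5],[0,0,0],-1]]'; python3 -c "
from bench import arm
s=arm.read_state();print(s['contact_force'],s['wrist_torque'])"
```

```text
clock: 15.02
position: [455.7, -63.1, 68.5]
ee_rot: [0.038, -0.706, 0.706, -0.038]
contact_force: [-0.9, 0.7, -1.9]
gripper_width: 10.6
[-0.87637471  0.69605138 -1.90450673] [-0.05273353  0.10903577  0.01656381]
```

```bash
python3 -m creep '[[[0,0,0.5],[0,0,0],-1],[[0,0,1.5],[0,0,0],-1],[[0,0,3],[0,0,0],-1],[[0,0,5],[0,0,0],-1],[[0,0,7],[0,0,0],-1],[[0,0,9],[0,0,0],-1],[[0,0,11],[0,0,0],-1],[[0,0,13],[0,0,0],-1],[[0,0,14.5],[0,0,0],-1],[[0,0,15.5],[0,0,0],-1],[[0,0,16],[0,0,0],-1],[[0,0,16],[0,0,0],-1]]'; python3 - <<'E'
from bench import arm
from h import *
s=arm.read_state();print(s['contact_force'],s['wrist_torque'])
p,d=arm.get_image("side");cv2.imwrite("pics/side10.png",cv2.resize(p[180:300,220:370,::-1],None,fx=5,fy=5,interpolation=2))
E
```

```text
clock: 16.02
position: [455.6, -63.1, 84.4]
ee_rot: [-0.038, 0.706, -0.706, 0.038]
contact_force: [0.6, 1.0, -2.6]
gripper_width: 11.0
[ 0.60934799  1.03718012 -2.56447484] [-0.02017965  0.10521163  0.01763011]
```

View pics/side10.png

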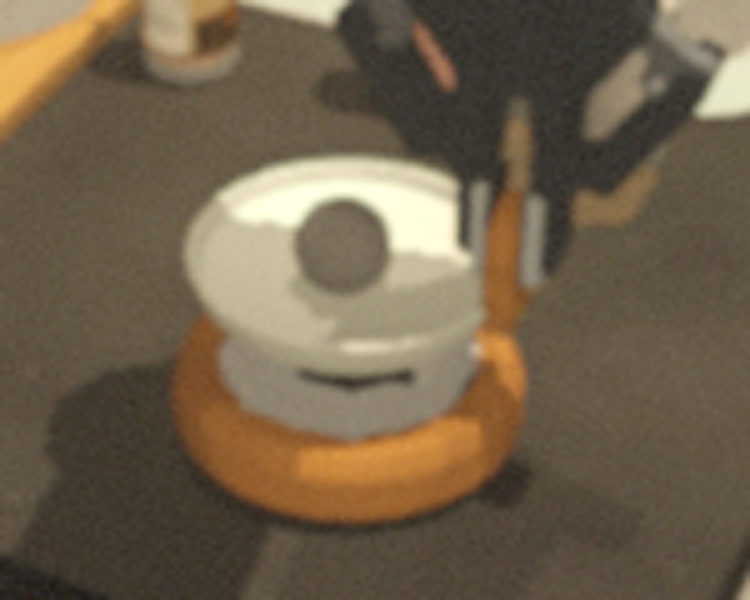

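The dish has lifted about 24 mm with the steel plate visible underneath. It is level, and the ball is central (side crop 342,245). Raising it ~80 mm more.

```bash
python3 -m creep '[[[0,0,0.5],[0,0,0],-1],[[0,0,2],[0,0,0],-1],[[0,0,5],[0,0,0],-1],[[0,0,9],[0,0,0],-1],[[0,0,14],[0,0,0],-1],[[0,0,19],[0,0,0],-1],[[0,0,24],[0,0,0],-1],[[0,0,29],[0,0,0],-1],[[0,0,33],[0,0,0],-1],[[0,0,36],[0,0,0],-1],[[0,0,38],[0,0,0],-1],[[0,0,39],[0,0,0],-1]]' && python3 -m creep '[[[0,0,1],[0,0,0],-1],[[0,0,3],[0,0,0],-1],[[0,0,7],[0,0,0],-1],[[0,0,12],[0,0,0],-1],[[0,0,17],[0,0,0],-1],[[0,0,22],[0,0,0],-1],[[0,0,27],[0,0,0],-1],[[0,0,32],[0,0,0],-1],[[0,0,36],[0,0,0],-1],[[0,0,38],[0,0,0],-1],[[0,0,39],[0,0,0],-1],[[0,0,39],[0,0,0],-1]]'  && python3 -m creep '[[[0,0,0],[0,0,0],-1],[[0,0,0],[0,0,0],-1],[[0,0,0],[0,0,0],-1],[[0,0,0],[0,0,0],-1],[[0,0,0],[0,0,0],-1],[[0,0,0],[0,0,0],-1]]'; python3 - <<'E'
from bench import arm
from h import *
from scipy.optimize import least_squares
s=arm.read_state();print(s['contact_force'],s['wrist_torque'])
p,d=arm.get_image("wrist")
W=cloud("wrist",d,arm.camera_params("wrist"),s["position"],s["ee_rot"]).reshape(-1,3);W=W[~np.isnan(W[:,0])]
h=s["position"][2]-60.4
c=np.array([513,-56.7])
for _ in range(4):
    r=np.hypot(*(W[:,:2]-c).T)
    m=W[(r>54)&(r<62)&(abs(W[:,2]-54-h)<5)]
    a=np.arctan2(*(m[:,:2]-c).T[::-1]).round(1)
    pts=np.array([m[a==t][np.hypot(*(m[a==t][:,:2]-c).T).argmax()] for t in np.unique(a)])
    c,rad=fitc(pts)
A=np.c_[m[:,:2]-c,np.ones(len(m))];sol=np.linalg.lstsq(A,m[:,2],rcond=None)[0]
for _ in range(5):
    k=abs(m[:,2]-A@sol)<1.2;sol=np.linalg.lstsq(A[k],m[k,2],rcond=None)[0]
print("lift",h,"rim",c.round(1),rad.round(1),"slopes",np.degrees(sol[:2]).round(2),"z",sol[2].round(2))
b=W[(W[:,2]>62+h)&(W[:,2]<85+h)&(r<22)]
print(" ball",least_squares(lambda x:np.linalg.norm(b-x,axis=1)-18,[515,-57,56+h],loss="soft_l1").x.round(1))
p,d=arm.get_image("side");cv2.imwrite("pics/side11.png",cv2.resize(p[100:300,200:400,::-1],None,fx=3,fy=3,interpolation=2))
E
```

```text
clock: 17.07
position: [455.7, -63.0, 123.7]
ee_rot: [-0.038, 0.706, -0.706, 0.038]
contact_force: [0.4, 1.2, -2.5]
gripper_width: 11.0
clock: 18.07
position: [455.6, -63.0, 162.5]
ee_rot: [-0.038, 0.706, -0.706, 0.038]
contact_force: [0.3, -0.3, -2.8]
gripper_width: 11.0
clock: 18.57
position: [455.6, -63.1, 162.2]
ee_rot: [0.038, -0.706, 0.706, -0.038]
contact_force: [-0.1, 0.4, -1.7]
gripper_width: 10.6
[-0.09245356  0.44071248 -1.6915675 ] [-0.0492677   0.12518618 -0.02391027]
lift 101.83560107330416 rim [513.8 -56.1] 58.6 slopes [-0.25 -0.58] z 154.97
 ball [516.6 -53.1 157.9]
```

View pics/side11.png

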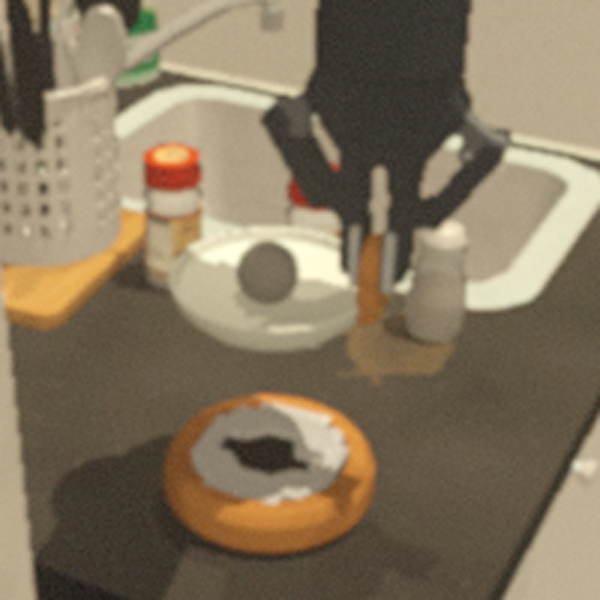

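The dish is clear, 101 mm above its seat, level within 1°, with its axis over the base. The ball is ~4 mm from the middle and the jars are untouched. Handing in.

```bash
python3 -c "
from bench import arm
print(arm.job_done())"
```

```text
the job is handed in; nothing more can be done
None
```

The dish is unlocked, off its base and held level by the grip, with the ball still in the middle. The job was handed in at about 18.7 s, and no verdict was reported.

- **Turning:** I pinched the grip across its thickness and turned the dish about 90° anticlockwise. It stalled at the stop with about 12 N equivalent at the grip, under the 20 N limit.
- **Lifting:** The first 2 mm of lift dragged, pulling about 5–6 N beyond the dish's weight. I took this for lug friction from the dish still pressing on its stop. Backing off roughly 1° cleared it, and the dish then came straight out.
- **Last checks:**
  - The dish was about 101 mm above its seat, with its axis within about 2 mm of where it started over the base.
  - It was level within 1°, and the force on the tool was about the weight of dish and ball.
  - The ball was about 4 mm from the middle.
  - The jars and shaker looked untouched in the last side view, though I did not measure their positions.
- **Disagreement:** The cameras disagreed by about 1–2 mm on the dish's position, which is within their stated calibration.

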